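Ready the relay tray over the kit bin

ROBOT

A 6-joint arm with a two-finger parallel gripper is mounted at the origin on a cart in front of the work surface, level with it; the furniture and walls round the work are solid. World frame = base frame: x ahead of the robot, y to its left, z up, the work surface at z = 0. Lengths are in m, angles in degrees, forces in N, time in s.
With the tool pointing down it reaches from about 0.35 to 0.875 m from the base axis. Payload 4.2 kg.
Tool frame: the origin (TCP) lies between the finger pads, 19 mm behind the fingertips; this is the grasp point; z points along the fingers, y is the line along which they close (so a half turn about z gives the same grasp; the last joint's range is limited). The gripper opens to 87 mm and grips with 3 to 60 N. Pads are 19 mm wide; open, the fingers measure 117 mm over their backs; the gripper's body (75 mm by 190 mm) begins 51 mm behind the grasp point.
Start: joints at [86.895, 22.042, 0.453, 0, -68.411, -14.817], TCP at [0.192, 0.595, 0.241] pointing down, gripper open.
Joint ranges: [-179.83, 179.83], [-69.29, 118.12], [-61.27, 80.66], [-181.25, 117.63], [-171.15, -9.14], [-177.46, 177.46]. Speed limits (degrees/s): [159.86, 159.86, 180, 180, 180, 180].

INTERFACE

Orientations are given as [roll, pitch, yaw] about the fixed x, y, z axes, in that order (R = Rz(yaw) Ry(pitch) Rx(roll)).
In Python, from workcell import env gives the robot as it stands. The module is installed in compiled form; this text tells all that it offers. Calls block until the motion is done:
- env.goto(position, orientation): joint-space move of the TCP to a pose.
- env.move_straight(position, rotation=None, rate=0.15, force_limit=None): straight line of the TCP; rotation=None keeps the orientation; rate is the mean speed in m/s. With force_limit (N) it stops when the force on the tool has changed by that much, and returns True; else False.
- env.set_joints(angles): joint-space move.
- env.gripper_to(opening, grasp_force=None): opening from 0.0 (shut) to 1.0 (fully open); grasp_force is the grip in N (None keeps the last); returns when the fingers have stopped.
- env.dwell(seconds).
- env.inverse_kinematics(position, orientation): joint angles nearest the present ones, or None.
- env.read_state(): the state.
- env.grab_frame(name): name is "scene" or "top"; returns a dict with "image" (384x512x3 uint8, blue, green, red), "fx", "fy", "cx", "cy" (pixels), "position" and "orientation" of the camera in the world. Camera axes: x right, y up, looking along -z (the intrinsics and any distortion apply to the point x, -y, -z); pixel columns grow to the right and rows downward; lengths in m; the calibration is good to about 2 mm. A picture is of the moment at which its call begins. There is no depth.
A pose or a line that the arm cannot do raises env.Unreachable and nothing moves.
- env.close_job(): hands the job in; it is judged then, once.
Trained networks look in a picture, given as the dict that the camera call returned (one of the last four; its "shot" number tells which), for a name from the list of things; names that differ only in an ending like _2 or _b are one class to them, and where a whole thing is asked for, a point or a joint stands for the part that bears it (a point fixed in the world has none). Each returns a list of dicts, best first, with "score" (0 to 1); they miss things now and then, are a little off and sometimes report something else, mostly with a low value. They report only what shows in the picture. A call takes as long as a camera call. They do not tell look-alikes from the thing itself.
- env.search_frame(picture, thing): "xyz" ([x, y, z] in m, in world coordinates, good to about 4 mm: the middle of the surface that is visible of it).
- env.trace(picture, thing): "mask" (384x512 bool, what is visible of it).
The state is a dict: "clock": time; "joint_positions": joint angles; "qvel": joint speeds; "joint_torque": joint torques, N m; "position": TCP position; "tool_rot": TCP orientation; "force": force on the tool from outside, world axes, zero at the start; "wrist_torque": the same for the moment, N m; "opening": opening from 0.0 (shut) to 1.0 (fully open); "finger_force": force on a finger pad.
Only numpy, scipy, OpenCV 4.12 (cv2) and the standard library are available. Lean on these libraries where they do the work, as an engineer would, in place of code of your own. Each camera call takes 0.05 s, during which the arm holds its last target. There are 200 camera calls.

TASK

Relays lie scattered in the aluminium pouring tray, whose pour gate stands open. Push the gate fully shut so that nothing falls out, then lift the tray by its handle and tilt it towards the gate until all three relays have slid down and lie together in the corner behind the gate. Finish holding it still and tilted by the handle, gate shut, with the gate over the middle of the open grey kit bin and close above its rim without touching it, ready to pour.

Things in the scene. Friction and masses are not known exactly. Their poses are not given: they have to be found in the camera images.
- tray: loose open tray of sheet aluminium, about 0.3 kg; inside 120 mm along its x, 160 mm along its y; walls 2.5 mm thick, 32 mm high, floor 3 mm; origin at the middle of its underside, z up. Its -x, -y corner is cut off at 45 degrees: the pour opening, 45 mm wide, with a 14 mm lip outside. Relays slide on its floor from about 15 degrees of tilt, and along its walls too from 30
- tray_handle (a point): middle of the black grip of the tray's strap handle, 72 mm above the underside, over the tray's middle; the grip runs along the tray's x, 118 mm long, 16 mm wide (along y), 14 mm high, flat sides; handle uprights on the walls at x = -64 and +64 mm; axes as the tray's
- tray_pour (a point): middle of the pour opening: on the inner face of the gate at the height of the tray's floor (3 mm above the underside), 44 mm towards -x and 64 mm towards -y from the tray's origin; its x axis points level from the gate into the tray, z up with the tray
- gate (a joint): height of the pour gate above shut, m: 0 fully shut, 0.030 topmost; a steel plate 43 mm wide and 37 mm high that slides straight up and down in guides at the cut corner, stays where it is left, moves at about 3 N
- gate_tab (a point): middle of the upper face of the gate's thumb tab, 19 x 30 mm, folded outward from the gate's top edge (centre 9 mm outside the tray_pour point); 43 mm above the tray's underside when the gate is shut, moves with the gate
- kit_bin: open grey moulded parts bin, outside 120 mm along its x, 150 mm along its y, walls 3 mm, rim 7 mm wide, 55 mm high, 0.5 kg, empty, loose; origin at the middle of its underside
- bin_mouth (a point): middle of the kit bin's mouth, at the height of its rim
- relay_a: plug-in relay, 29 x 13 x 19 mm (pins included), 16 g, loose in the tray, standing on its pins or lying on its side; origin at the middle of its pin side, z through the relay away from the pins
- relay_b: second relay, same size
- relay_c: third relay, same size
Things that resemble listed ones, but are neither listed nor needed, are in the scene too. Leave any red or yellow look-alike of the relay_c alone.

How it is judged (in metres and radians):
On the way, in this order (a step that is already met when the one before it is completed fails the run):
1. the gate is pushed fully shut (within 2.5 mm) while the tray stands on the bench (value of joint gate below 0.0025 m and height (world z) of tray below 0.01 m), for 0.2 s.
2. the tray is lifted clear of the bench by its handle (height (world z) of tray above 0.03 m and contact force between the fingers and tray above 1 N and distance between the grasp point and tray_handle below 0.05 m), for 0.2 s.
At the end, for the whole second after the job is handed in: held still by the grip (TCP within 50 mm), tilted over 0.35 rad, gate shut within 3.5 mm; all relays at rest behind the gate, origins within 75 mm of tray_pour; tray_pour within 40 mm of the mouth's middle seen from above, 10-120 mm above the rim; bin upright, untouched by the tray (value of joint gate below 0.0035 m and angle between tray's own z axis and vertical above 0.35 rad and contact force between the fingers and tray above 1 N and distance between the grasp point and tray_handle below 0.05 m and horizontal distance between tray_pour and bin_mouth below 0.04 m and z of tray_pour in the frame of bin_mouth between 0.01 and 0.12 m and contact force between tray and kit_bin below 0.3 N and angle between kit_bin's own z axis and vertical below 0.1 rad and linear speed of each of tray, relay_a, relay_b, relay_c below 0.03 m/s and distance between each of relay_a, relay_b, relay_c and tray_pour below 0.075 m and x of each of relay_a, relay_b, relay_c in the frame of tray_pour above -0.003 m and z of each of relay_a, relay_b, relay_c in the frame of tray_pour above -0.005 m); the arm keeps its last pose, push and grip.
It fails at once if a relay leaves the tray (x of any of relay_a, relay_b, relay_c in the frame of tray_pour below -0.02 m or z of any of relay_a, relay_b, relay_c in the frame of tray below -0.02 m or z of any of relay_a, relay_b, relay_c in the frame of tray above 0.07 m).
It also fails if it takes over 61 s, if anything falls off the work surface, if the arm or the gripper's body presses on something with over 40 N, if the wrist force passes 120 N, or if a joint passes its speed limit or range.

## Working session

There is one attempt and no reset: what is moved stays moved. The work goes in short steps, each a Python script; the robot and the scene stay as the last script left them, time stands still between calls to the robot, and variables do not carry over. Pictures are saved under pics/ and viewed, at most 10 in all, crops included, and the job is handed in when it is done.

```bash
mkdir -p pics
python3 - <<'E'
from workcell import env
import cv2,numpy as np
for n in ["top","scene"]:
    p=env.grab_frame(n); cv2.imwrite(f"pics/{n}0.png",p["image"])
    print(n,p["fx"],p["fy"],p["cx"],p["cy"],p["position"],p["orientation"],[k for k in p])
    for t in ["tray","tray_handle","gate_tab","gate","kit_bin","relay_a"]:
        for r in env.search_frame(p,t)[:6]:
            print(t,np.round(r["xyz"],3),round(r["score"],2))
print(env.read_state())
E
```

```text
top 385.6556837869357 385.6556837869357 259.1222413344676 200.09231575465108 [ 0.40580949 -0.1042002   0.92993227] [ 10.68944957   0.80404571 -91.52250413] ['image', 'fx', 'fy', 'cx', 'cy', 'position', 'orientation', 'shot']
tray [0.526 0.071 0.002] 0.71
tray_handle [0.528 0.07  0.005] 0.57
gate_tab [0.452 0.03  0.069] 0.57
gate [0.452 0.031 0.073] 0.57
kit_bin [ 0.527 -0.254  0.004] 0.8
relay_a [0.51  0.149 0.016] 0.68
relay_a [0.583 0.115 0.022] 0.58
scene 447.9466919836613 447.9466919836613 257.2624091925664 197.55351249134526 [-0.09228493  0.45036007  0.47874264] [ 6.58783358e+01 -7.55341291e-04 -1.27709465e+02] ['image', 'fx', 'fy', 'cx', 'cy', 'position', 'orientation', 'shot']
tray [0.511 0.08  0.015] 0.69
tray_handle [0.509 0.081 0.015] 0.75
gate_tab [0.457 0.041 0.059] 0.48
gate [0.453 0.038 0.061] 0.61
relay_a [0.586 0.118 0.019] 0.64
relay_a [0.519 0.108 0.014] 0.63
relay_a [0.668 0.052 0.01 ] 0.47
{'clock': 0.7, 'joint_positions': array([ 8.68965132e+01,  2.20388710e+01,  4.55107970e-01, -3.19402365e-03,
       -6.84116631e+01, -1.48165642e+01]), 'qvel': array([-0.06356759, -0.01093311, -0.119667  ,  0.0082387 , -0.05733681,
       -0.05279096]), 'joint_torque': array([ 2.71658300e-04, -3.90330756e+01,  1.87586027e+01,  4.22341257e+00,
        1.55270164e-02, -2.13359169e-05]), 'position': array([0.19226263, 0.59467711, 0.2412884 ]), 'tool_rot': array([-1.79996338e+02,  4.04095635e-03, -1.79212259e+01]), 'force': array([1.22325279, 0.32122039, 0.31453172]), 'wrist_torque': array([-0.04270504, -0.03782279,  0.00322068]), 'finger_force': 0.0, 'opening': 1.0025943135182331}
```

View pics/top0.png

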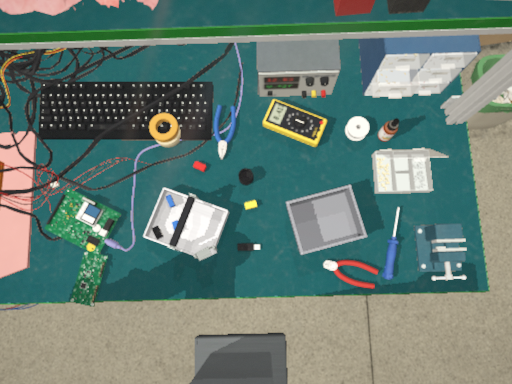

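View pics/scene0.png

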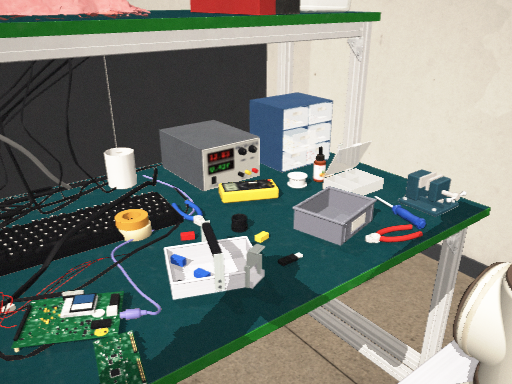

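Run:
```python
import cv2
a=cv2.imread("pics/top0.png")[180:265,135:240]; b=cv2.imread("pics/scene0.png")[210:305,155:275]
a=cv2.resize(a,(640,518),interpolation=3); cv2.imwrite("pics/c1.png",a)
cv2.imwrite("pics/c2.png",cv2.resize(b,(720,570),interpolation=3))
```

```text
(no output)
```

View pics/c1.png

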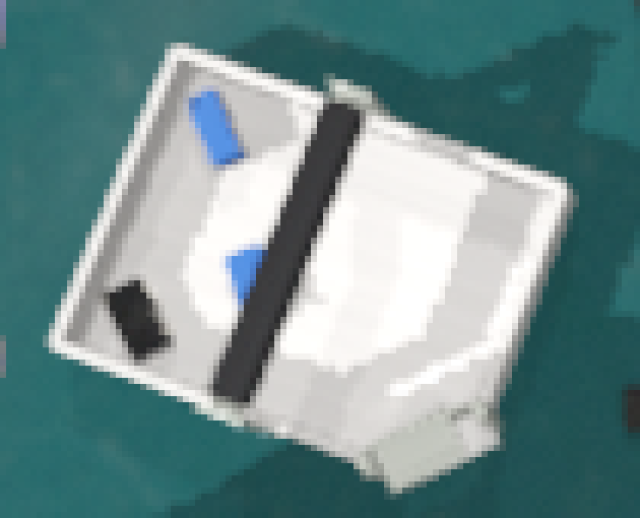

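View pics/c2.png

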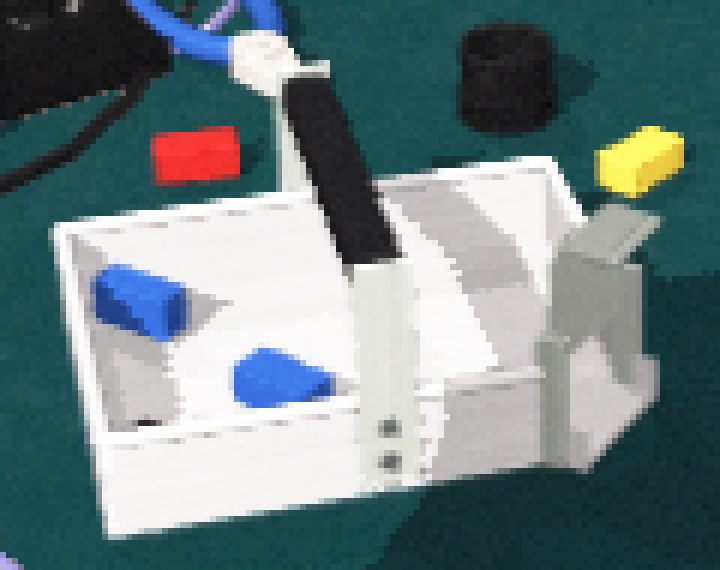

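The tray is the only handled tray, and its three relays, two blue and one black, are at c1 (216,128), (247,275) and (138,320). The look-alikes are the red block at top (200,166), the yellow one at (251,205) and the black stick at (248,247), all outside the tray. The gate is up, with its tab at c1 (430,455). Next I fit the tray and bin poses.

```bash
cat > h.py <<'E'
from workcell import env
import cv2,numpy as np
from scipy.spatial.transform import Rotation as R
from scipy.optimize import least_squares
def proj(p,X):
    c=R.from_euler("xyz",p["orientation"],degrees=True).inv().apply(np.atleast_2d(X)-p["position"])
    return np.c_[p["fx"]*c[:,0]/-c[:,2]+p["cx"], p["fy"]*-c[:,1]/-c[:,2]+p["cy"]]
def fit(p,pts,uv,x0):
    f=lambda s:(proj(p,R.from_euler("z",s[2]).apply(pts)+[s[0],s[1],0])-uv).ravel()
    return least_squares(f,x0,loss="soft_l1")
E
python3 - <<'E'
from h import *
p=env.grab_frame("top")
k=lambda u,v:(135+u/6.095,180+v/6.095)
uv=np.array([k(176,48),k(56,343),k(570,187),k(342,105),k(234,398)])
pts=np.array([[.0625,.0825,.032],[-.0625,.0825,.032],[.0625,-.0825,.032],[.059,0,.079],[-.059,0,.079]])
r=fit(p,pts,uv,[.52,.07,-.4]); print(r.x[:2],np.degrees(r.x[2]),r.fun.round(1))
T=R.from_euler("z",r.x[2]).apply([[-.0504,-.0704,.073]])+[r.x[0],r.x[1],0]; print("tab",T,(proj(p,T)-[135,180])*6.095)
m=env.trace(p,"kit_bin")[0]["mask"].astype(np.uint8)
c=max(cv2.findContours(m,0,1)[0],key=cv2.contourArea)
q=cv2.approxPolyDP(c,8,True)[:,0]; print(q.tolist())
bp=np.array([[sx*.06,sy*.075,.055] for sx,sy in[(1,1),(1,-1),(-1,-1),(-1,1)]])
uvb=np.array([(288,205),(353,187),(367,238),(300,253)])
b=fit(p,bp,uvb,[.527,-.254,.2]); print(b.x[:2],np.degrees(b.x[2]),b.fun.round(1))
img=p["image"].copy()
def dr(X,col):
    for u in proj(p,X): cv2.circle(img,tuple(int(round(v*16)) for v in u),16,col,-1,shift=4)
bx=R.from_euler("z",b.x[2]).apply(bp)+[*b.x[:2],0]; dr(bx,(0,0,255))
dr(R.from_euler("z",r.x[2]).apply(pts)+[*r.x[:2],0],(0,0,255)); dr(T,(255,0,255))
cv2.imwrite("pics/fit.png",cv2.resize(img[175:270,135:385],(800,304),interpolation=3))
E
```

```text
[0.5244974  0.07591801] -21.06255136134116 [ 0.2 -0.2 -0.2  0.7  0.1 -0.4  0.8 -0.8 -1.   0.7]
tab [[0.45216385 0.02833463 0.073     ]] [[420.72731094 445.91407256]]Traceback (most recent call last):
  File "<stdin>", line 8, in <module>
IndexError: list index out of range
```

```bash
cat >> h.py <<'E'
TR=np.array([.5245,.0759]); TY=-21.06
POUR=np.array([-.044,-.064,.003]); HND=np.array([0,0,.072])
def tcp_for(pour,psi,th,az=225):  # tray yaw psi, tilt th towards tray-frame azimuth az
    a=np.radians(az); ax=np.array([-np.sin(a),np.cos(a),0])
    Rt=R.from_euler("z",psi,degrees=True)*R.from_rotvec(np.radians(th)*ax)
    return np.asarray(pour)+Rt.apply(HND-POUR), (Rt*R.from_euler("x",180,degrees=True)), Rt
E
python3 - <<'E'
from h import *
p=env.grab_frame("top")
bp=np.array([[sx*.06,sy*.075,.055] for sx,sy in[(1,1),(1,-1),(-1,-1),(-1,1)]])
uvb=np.array([(288,205),(353,187),(367,238),(300,253)])
b=fit(p,bp,uvb,[.527,-.254,.2]); print(b.x[:2],np.degrees(b.x[2]),b.fun.round(1))
img=p["image"].copy()
def dr(X,col):
    for u in proj(p,X): cv2.circle(img,tuple(int(round(v*16)) for v in u),16,col,-1,shift=4)
bx=R.from_euler("z",b.x[2]).apply(bp)+[*b.x[:2],0]; dr(bx,(0,0,255))
tp=np.array([[.0625,.0825,.032],[-.0625,.0825,.032],[.0625,-.0825,.032],[.059,0,.079],[-.059,0,.079],[-.0504,-.0704,.073]])
dr(R.from_euler("z",TY,degrees=True).apply(tp)+[*TR,0],(255,0,255))
cv2.imwrite("pics/fit.png",cv2.resize(img[175:270,135:385],(800,304),interpolation=3))
for psi in range(-180,180,15):
    o=[]
    for th in (0,20,45):
        for h in (0,180):
            P,Q,Rt=tcp_for([*b.x[:2],.1],psi,th)
            Q=Q*R.from_euler("z",h,degrees=True)
            j=env.inverse_kinematics(P,Q.as_euler("xyz",degrees=True)); o.append(None if j is None else np.round(j).astype(int).tolist())
    if any(o): print(psi,P.round(2),o)
for y in (24,-156): print(env.inverse_kinematics([.4522,.0285,.11],[180,0,y]))
for y in (TY,TY+180): print(env.inverse_kinematics([*TR,.072],[180,0,y]))
E
```

```text
[ 0.52046154 -0.24996818] 11.769466992178076 [ 0.7 -2.6 -1.4  0.6 -0.8  0.   1.7  0.5]
-180 [ 0.53 -0.26  0.2 ] [[-17, 20, -13, 0, -56, -73], [-17, 20, -13, 0, -56, 107], [-7, 23, -14, 17, -66, -92], [-7, 23, -14, 17, -66, 88], [2, 33, -10, 29, -84, -105], [2, 33, -10, 29, -84, 75]]
-165 [ 0.53 -0.26  0.2 ] [[-17, 22, -10, 0, -57, -58], [-17, 22, -10, 0, -57, 122], [-6, 22, -17, 21, -61, -80], [-6, 22, -17, 21, -61, 100], [4, 29, -20, 38, -75, -100], [4, 29, -20, 38, -75, 80]]
-150 [ 0.53 -0.26  0.2 ] [[-17, 24, -8, 0, -59, -43], [-17, 24, -8, 0, -59, 137], [-6, 21, -20, 24, -55, -69], [-6, 21, -20, 24, -55, 111], [5, 24, -29, 48, -65, -97], [5, 24, -29, 48, -65, 83]]
-135 [ 0.53 -0.26  0.2 ] [[-17, 25, -5, 0, -59, -28], [-17, 25, -5, 0, -59, 152], [-6, 20, -22, 27, -49, -57], [-6, 20, -22, 27, -49, 123], [3, 20, -38, 60, -54, -95], [3, 20, -38, 60, -54, 85]]
-120 [ 0.54 -0.25  0.2 ] [[-16, 27, -3, 0, -60, -14], [-16, 27, -3, 0, -60, 166], [-6, 19, -25, 28, -43, -44], [-6, 19, -25, 28, -43, 136], [-3, 15, -47, 78, -44, -95], [-3, 15, -47, 78, -44, 85]]
-105 [ 0.54 -0.25  0.2 ] [[-14,
[... 3249 characters left out ...]
-9, 25, -8, 8, -75, -114], [-9, 25, -8, 8, -75, 66], [-5, 39, 6, 14, -100, -118], [-5, 39, 6, 14, -100, 62]]
165 [ 0.52 -0.26  0.2 ] [[-16, 19, -16, 0, -55, -89], [-16, 19, -16, 0, -55, 91], [-8, 24, -11, 13, -71, -103], [-8, 24, -11, 13, -71, 77], [-1, 36, -2, 21, -93, -111], [-1, 36, -2, 21, -93, 69]]
[ 2.42578584e+01  1.41912342e+01 -3.32113991e+01  2.54444375e-14
 -4.25973667e+01  8.97421416e+01]
[ 2.42578584e+01  1.41912342e+01 -3.32113991e+01 -2.54444375e-14
 -4.25973667e+01 -9.02578584e+01]
[ 2.57836124e+01  2.37909067e+01 -2.50846856e+01  2.54444375e-14
 -4.11244078e+01  4.31563876e+01]
[ 2.57836124e+01  2.37909067e+01 -2.50846856e+01 -2.54444375e-14
 -4.11244078e+01 -1.36843612e+02]
```

View pics/fit.png

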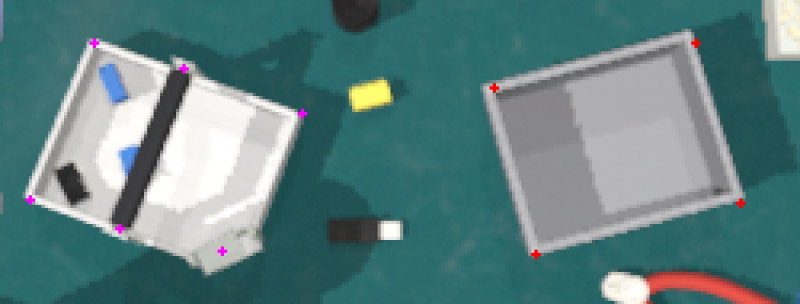

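The fitted points lie on the tray rim, handle ends, tab and bin rim within about 1 px. Next I push the gate shut.

Run:
```python
from h import *
y=TY+45
env.gripper_to(0.0,40)
env.goto([.4522,.0283,.18],[180,0,y])
env.move_straight([.4522,.0283,.100],rate=.1)
print(env.read_state()["force"])
r=env.move_straight([.4522,.0283,.057],rate=.02,force_limit=10)
s=env.read_state(); print(r,s["position"],s["force"],s["clock"])
env.dwell(.2)
s=env.read_state(); print(s["position"],s["force"])
```

```text
[-0.18284715 -0.46496353  0.63977615]
True [0.45230941 0.02822317 0.06208915] [-1.34528411 -0.48770346  4.67356097] 7.25
[0.45231548 0.02823228 0.06208252] [-0.32722001  0.35530222  5.48406916]
```

The stop at a tab height of 43.1 mm means the gate is shut. I retract and look again before grasping.

Run:
```python
from h import *
env.move_straight([.4522,.0283,.20],rate=.2)
env.gripper_to(1.0)
env.goto([.40,.22,.30],[180,0,TY])
p=env.grab_frame("top"); q=env.grab_frame("scene")
for pp in (p,q):
  for r in env.search_frame(pp,"gate_tab")[:1]: print(np.round(r["xyz"],3),r["score"])
img=p["image"].copy()
tp=np.array([[.0625,.0825,.032],[-.0625,.0825,.032],[.0625,-.0825,.032],[.059,0,.079],[-.059,0,.079],[-.0504,-.0704,.043]])
for u in proj(p,R.from_euler("z",TY,degrees=True).apply(tp)+[*TR,0]): cv2.circle(img,tuple(int(round(v*16)) for v in u),16,(255,0,255),-1,shift=4)
a=cv2.resize(img[180:265,135:240],(494,400),interpolation=3); b=cv2.resize(q["image"][210:305,170:275],(300,271),interpolation=3)
o=np.zeros((400,794,3),np.uint8); o[:,:494]=a; o[:271,494:]=b; cv2.imwrite("pics/g1.png",o); print(env.read_state()["clock"])
```

```text
[0.45  0.029 0.045] 0.6
[0.459 0.033 0.041] 0.76
11.1333
```

View pics/g1.png

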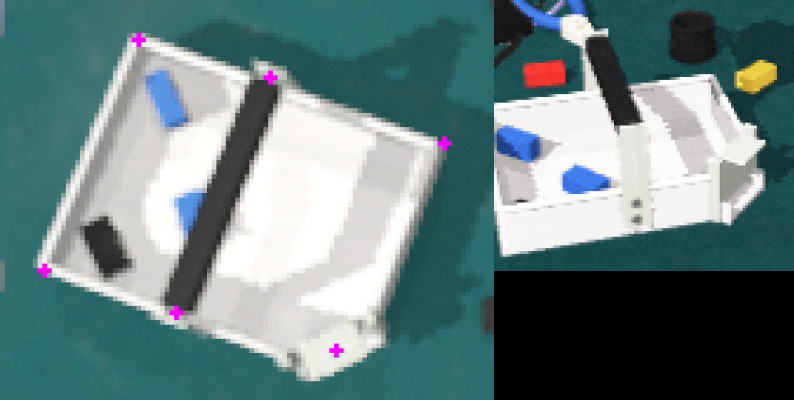

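The gate is shut (tab at g1 (336,350), z about 43 mm), and the tray and relays haven't moved. Now I grasp, lift and carry the tray.

```bash
cat >> h.py <<'E'
BIN=np.array([.5205,-.25])
def eul(Q): return Q.as_euler("xyz",degrees=True)
E
python3 - <<'E'
from h import *
o=[180,0,TY]
env.goto([*TR,.17],o)
print(env.move_straight([*TR,.072],rate=.12,force_limit=12))
env.gripper_to(0.0,60)
s=env.read_state(); print(s["opening"]*.087,s["finger_force"],s["position"],s["clock"])
env.move_straight([*TR,.10],rate=.08); env.dwell(.3)
s=env.read_state(); print(s["force"],s["finger_force"])
env.move_straight([*TR,.27],rate=.15)
P,Q,_=tcp_for([*BIN,.20],-15,0)
env.move_straight(P,eul(Q),rate=.2)
s=env.read_state(); print(s["force"],s["wrist_torque"],s["position"],s["clock"],s["joint_positions"].round())
for th in (0,10,20,30,40,45):
    P,Q,_=tcp_for([*BIN,.16],-15,th); print(th,P.round(3),env.inverse_kinematics(P,eul(Q)))
E
```

```text
False
0.01555801799276297 59.998863358050585 [0.52462318 0.07602312 0.07199968] 14.175
[-0.44065897  0.54016135 -3.5474217 ] 59.99871578067541
[ 0.02383256 -0.52769018 -3.34165684] [ 0.0121209  -0.0408713   0.00024017] [ 0.5794685  -0.19883179  0.26907289] 17.8167 [ -4.  20.   1.  -0. -71.  79.]
0 [ 0.58  -0.2    0.229] [-3.88909303e+00  2.13563998e+01 -2.40392571e+00  2.54444375e-14
 -6.62396745e+01  7.88890930e+01]
10 [ 0.568 -0.206  0.241] [ -7.71127927  17.2127998   -4.70866105  -7.02215472 -60.32335802
  85.77755494]
20 [ 0.555 -0.214  0.251] [-12.67007874  13.89898583  -6.29663998 -16.25408408 -55.91497253
  95.17926085]
30 [ 0.541 -0.222  0.258] [-19.13063139  11.67582553  -7.11960626 -27.88924409 -53.93186095
 107.33047378]
40 [ 0.526 -0.231  0.262] [-27.21893151  10.80167063  -7.60688701 -41.21728639 -55.10140871
 121.56567584]
45 [ 0.518 -0.235  0.263] [-31.71873146  10.93870657  -7.95671635 -48.00898492 -56.90943715
 128.97197081]
```

Run:
```python
from h import *
for th in (8,14,18,22,26,30,34,38,42,45):
    P,Q,_=tcp_for([*BIN,.16],-15,th); env.goto(P,eul(Q))
env.dwell(.7)
s=env.read_state(); print(s["clock"],s["wrist_torque"],s["finger_force"])
p=env.grab_frame("top"); q=env.grab_frame("scene")
for pp in (p,q):
  for r in env.search_frame(pp,"relay_a")[:5]: print(np.round(r["xyz"],3),round(r["score"],2))
P,Q,Rt=tcp_for([*BIN,.16],-15,45)
print("pour px",proj(p,[[*BIN,.16]]),proj(q,[[*BIN,.16]]))
a=cv2.resize(p["image"][150:270,260:400],(467,400),interpolation=3); b=cv2.resize(q["image"][100:250,270:395],(333,400),interpolation=3)
cv2.imwrite("pics/t1.png",np.hstack([a,b]))
```

```text
21.0583 [-1.00946049  1.78689153 -0.05361884] 60.0026416964829
[ 0.515 -0.19   0.2  ] 0.64
[0.671 0.045 0.012] 0.62
[ 0.569 -0.081  0.011] 0.51
[ 0.562 -0.199  0.231] 0.24
[ 0.561 -0.067  0.009] 0.69
pour px [[335.3537077  212.98475431]] [[340.58268491 159.30901218]]
```

View pics/t1.png

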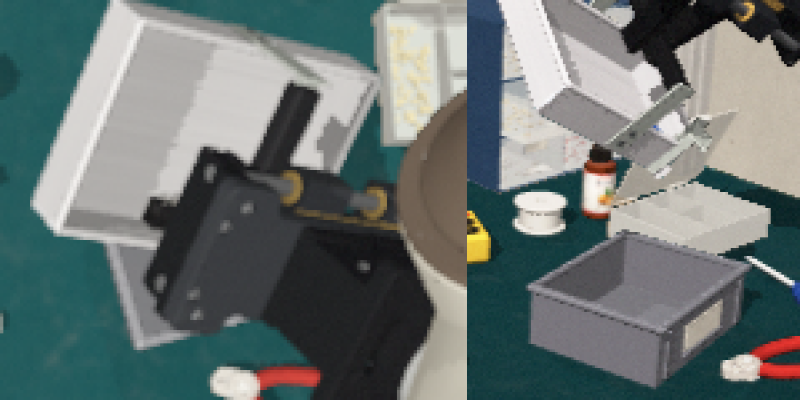

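Most of the tray is empty in the top view. One black relay still shows at t1 (155,210), part way along the -x wall. I sweep the tilt direction towards -y, then back, to run it down the wall.

Run:
```python
from h import *
P,Q,Rt=tcp_for([*BIN,.16],-15,45)
print("obj in tray",Rt.inv().apply(np.array([.515,-.19,.20])-[*BIN,.16])+POUR)
H=np.array([.52,-.235,.275])
for az,th in [(235,45),(245,45),(255,45),(265,45),(255,45),(245,45),(235,45),(225,45),(215,45),(205,45),(197,45),(210,45),(225,45)]:
    _,Q,_=tcp_for([0,0,0],-15,th,az)
    try: env.goto(H,eul(Q))
    except env.Unreachable: print("no",az); continue
    if az in(265,197): env.dwell(.4)
env.dwell(.4)
print(env.read_state()["clock"],env.read_state()["joint_positions"].round())
p=env.grab_frame("top"); q=env.grab_frame("scene")
for pp in (p,q):
  for r in env.search_frame(pp,"relay_a")[:5]: print(np.round(r["xyz"],3),round(r["score"],2))
a=cv2.resize(p["image"][150:270,260:400],(467,400),interpolation=3); b=cv2.resize(q["image"][100:250,270:395],(333,400),interpolation=3)
cv2.imwrite("pics/t2.png",np.hstack([a,b]))
```

```text
obj in tray [-0.05006846  0.00730532  0.01343912]
26.175 [-31.  10.  -7. -47. -58. 127.]
[0.669 0.046 0.012] 0.52
[ 0.565 -0.071  0.008] 0.59
[0.669 0.055 0.01 ] 0.5
```

View pics/t2.png

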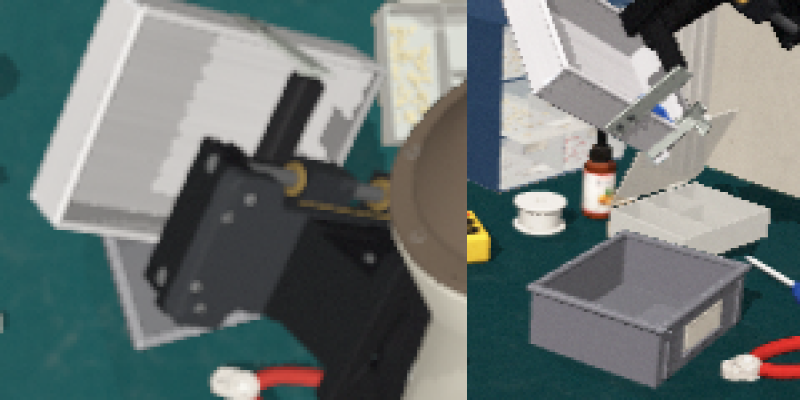

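The black relay has left its place on the wall. To see behind the gate, I level the tray to 8°, below the sliding angle, so the gripper clears the view.

Run:
```python
from h import *
for th in (30,8):
    P,Q,Rt=tcp_for([*BIN,.20],-15,th); env.goto(P,eul(Q))
env.dwell(.2)
p=env.grab_frame("top"); q=env.grab_frame("scene")
for pp in (p,q):
  for r in env.search_frame(pp,"relay_a")[:5]:
    t=Rt.inv().apply(r["xyz"]-np.array([*BIN,.20])); print(np.round(r["xyz"],3),round(r["score"],2),"rel pour",t.round(3),np.linalg.norm(t).round(3))
print(proj(p,[[*BIN,.2]]),env.read_state()["clock"])
a=cv2.resize(p["image"][150:270,260:400],(467,400),interpolation=3); b=cv2.resize(q["image"][70:220,270:395],(333,400),interpolation=3)
cv2.imwrite("pics/t3.png",np.hstack([a,b]))
```

```text
[ 0.52  -0.249  0.221] 0.59 rel pour [0.001 0.003 0.02 ] 0.021
[ 0.521 -0.219  0.216] 0.48 rel pour [-0.006  0.032  0.014] 0.035
[0.667 0.053 0.013] 0.69 rel pour [ 0.042  0.311 -0.224] 0.385
[ 0.565 -0.071  0.012] 0.44 rel pour [-0.023  0.165 -0.204] 0.264
[[339.12409861 209.79114891]] 27.6833
```

View pics/t3.png

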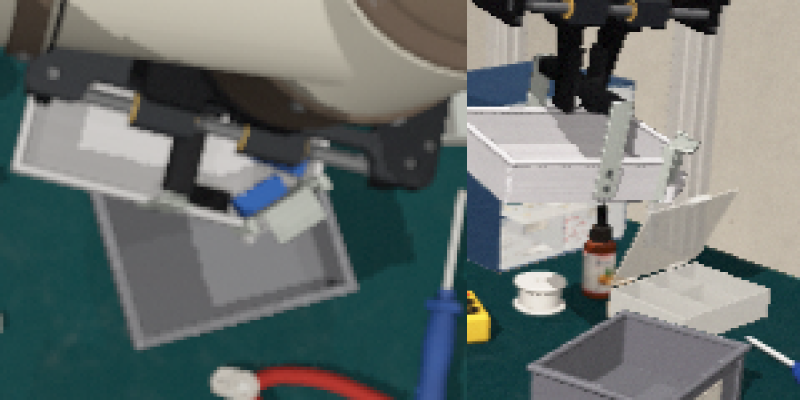

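Run:
```python
from h import *
P,Q,Rt=tcp_for([*BIN,.20],-15,8)
p=env.grab_frame("top")
w=lambda t:Rt.apply(np.atleast_2d(t)-POUR)+[*BIN,.2]
k=lambda X:(((proj(p,w(X))-[260,150])*3.336).round(0)).tolist()
print("grip -x end, top edges",k([[-.059,.008,.079],[-.059,-.008,.079],[-.059,-.008,.065],[-.064,-.012,.06],[-.064,0,.03]]))
o=p["position"]; Ro=R.from_euler("xyz",p["orientation"],degrees=True)
for u,v in [(262,192),(283,166),(210,200)]:
    d=Ro.apply([(u/3.336+260-p["cx"])/p["fx"],-(v/3.336+150-p["cy"])/p["fy"],-1])
    for z in (.013,.020):
        n=Rt.apply([0,0,1]); x0=w([0,0,z])[0]; X=o+d*((x0-o)@n)/(d@n)
        t=Rt.inv().apply(X-[*BIN,.2])+POUR; print((u,v),z,t.round(3),np.linalg.norm(t-POUR).round(3))
```

```text
grip -x end, top edges [[162.0, 188.0], [192.0, 196.0], [186.0, 197.0], [189.0, 208.0], [157.0, 205.0]]
(262, 192) 0.013 [-0.041 -0.059  0.013] 0.011
(262, 192) 0.02 [-0.042 -0.058  0.02 ] 0.018
(283, 166) 0.013 [-0.024 -0.068  0.013] 0.023
(283, 166) 0.02 [-0.025 -0.066  0.02 ] 0.026
(210, 200) 0.013 [-0.053 -0.032  0.013] 0.035
(210, 200) 0.02 [-0.053 -0.03   0.02 ] 0.039
```

The grip end projects to x = 162–192, so the black block at t3 (210,200) is the relay. All three are within about 40 mm of the pour point. Now I tilt to the final pose and lower.

Run:
```python
from h import *
for th in (16,22,28,34,40,44):
    P,Q,Rt=tcp_for([*BIN,.18],-15,th); env.goto(P,eul(Q))
P,Q,Rt=tcp_for([*BIN,.110],-15,44)
print(env.move_straight(P,eul(Q),rate=.06,force_limit=12)); env.dwell(1)
s=env.read_state(); print(s["clock"],s["position"]-P,s["finger_force"],s["force"],abs(s["qvel"]).max())
p=env.grab_frame("top");q=env.grab_frame("scene")
a=cv2.resize(p["image"][150:270,260:400],(467,400),interpolation=3); b=cv2.resize(q["image"][110:260,270:395],(333,400),interpolation=3)
tab=Rt.apply(np.array([-.0504,-.0704,.043])-POUR)+[*BIN,.11]
print(((proj(q,[tab,[*BIN,.11]])-[270,110])*2.667).round(), [(np.round(r["xyz"]-tab,3),r["score"]) for r in env.search_frame(q,"gate_tab")[:1]])
cv2.imwrite("pics/f.png",np.hstack([a,b]))
```

```text
False
31.575 [-3.38145309e-06  2.03195767e-05 -7.88378185e-07] 60.00150751322508 [-0.0669507  -0.40098788 -3.28220466] 0.10132822558400639
[[228. 169.]
 [184. 189.]] [(array([ 0.004,  0.003, -0.   ]), 0.58)]
```

View pics/f.png

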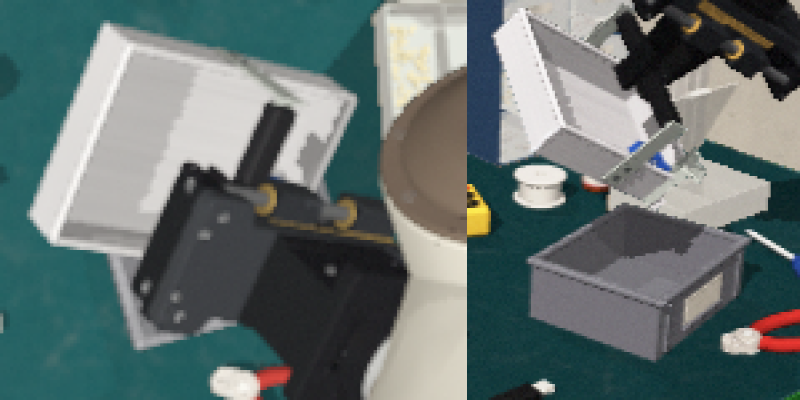

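The tray is held tilted with the gate above the bin mouth and a clear gap. The tab is within 5 mm of where a shut gate puts it, so I hand in.

```bash
python3 -c "
from workcell import env
print(env.close_job())"
```

```text
the job is handed in; nothing more can be done
None
```

I handed in the job at about 32 s of the 61 s allowed; no verdict came back. The gate is shut, all three relays were last seen within about 40 mm of the pour point before the final tilt, and the tray is held still by its handle at 44° with the gate about 55 mm above the middle of the bin's rim.

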